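# Secure the tube wheel with its R-clip

### The job

The tube wheel on the rotator's shaft still needs its retaining clip. Take the R-clip out of the rack (not the plain pull pin next to it), push its straight leg down through the cross hole near the shaft's front end until the bow springs over the shaft and hugs it from the side, and leave it sitting there upright. Feel for the hole gently and do not force the clip against the shaft; leave the other things on the bench where they are.

Things in the scene. Friction and masses are not known exactly. Their poses are not given: they have to be found in the camera images.
- rotator: Tube rotator, fixed. Origin on the bench under a point of the shaft behind the hole; x runs back towards the drive box (77 to 207 mm behind, 140 wide, 145 high), z up. Its bare steel shaft, 18 mm in diameter, lies along x, free end towards -x. From the hole it is 24 mm to the free end, 24 mm back to a black hub (radius 15), 34 to 57 mm back to the tube caps and wheel (radius 60).
- shaft_top (a point): Point on the milled flat on top of the shaft (flat 11 mm wide across the shaft, 107 mm above the bench), BEHIND the hole. The vertical through hole, 5.5 mm across with a 1 mm lead-in, is centred across the shaft, but the shaft floats in and out and stays (holds 45 N) where left: the hole lies anywhere from 3 to 23 mm ahead (rotator -x) of this point. Find it by feel or sight.
- shaft_axis (a point): Point on the shaft's centreline straight under shaft_top, 100 mm above the bench. Fully home, the clip's leg stands vertically down the hole, the clip's x axis lies across the shaft (bow on either side) and point clip_hollow is level with this point (the leg's end 73 mm above the bench). Seated means within about 4 mm of that height; deeper is forcing.
- clip: R-clip hanging upright in one rack slot, 94 mm tall, 50 to 80 g. Origin at the lower end of the straight leg (4 mm wire, round end, bare up to z = 58 mm); z up the leg, the bow on its +x side. Grip: dark plastic block z = 58 to 94 mm, 28 mm wide (x -9 to 19), 14 mm thick (y -7 to 7). Hold it firmly. More than 30 N between clip and rotator, even for a moment, counts as forcing.
- clip_grip (a point): Point in the clip's grip block, 83 mm above the leg's end, 5 mm from the leg's axis towards the bow: a good place to take it, across its 28 mm width (or, with slim fingers, its 14 mm thickness). Fingers that reach more than 25 mm below it meet the rack's top.
- clip_hollow (a point): Point on the leg's axis, 27 mm above its end, level with the hollow of the springy bow (3.5 mm wire). The bow's flared free end is at z = 9 to 11 mm, x = 12 mm, its pinch at z = 18 mm. The leg goes at least 10 mm into the hole before the bow meets the shaft; pressing the bow over takes up to about 12 N, much of it sideways; then the clip pulls itself down.
- bow (a joint): Spring opening of the clip's bow in rad: 0 relaxed, grows to 0.05 to 0.1 as the pinch passes the widest part of the shaft, and falls back to nearly 0 (under 0.045) when it has sprung over. Spring 9 N m/rad.
- rack: Aluminium bridge rack, fixed, 60 mm (x) by 190 mm (y), origin on the bench under its middle; top face 75 mm above the bench. The clip hangs in one of two slots in its top (leg at y = -45 or +45 mm), a plain straight pull pin with the same grip but no bow in the other; grips rest on the top face and lift straight up. The clip's x axis points along the rack's y axis.
- pull_pin: plain straight pull pin with a 28 x 14 x 36 mm dark grip, hanging in the rack's other slot; not to be used; origin 58 mm below the underside of its grip
- jar: small white jar, 48 mm in diameter, 70 mm high, between the rack and the rotator; origin under its base; leave alone
- screwdriver: screwdriver 160 mm long lying between the rack and the rotator, roughly along x; leave alone
- beaker: glass beaker, 70 mm in diameter, 90 mm high; origin under its base; leave alone
- bottle: white bottle, 60 mm in diameter, 150 mm high; origin under its base; leave alone
- tube_block: grey tube block 90 x 130 x 40 mm; origin under its middle; leave alone
- marker: black marker 130 mm long lying at the side; leave alone
Things that resemble listed ones, but are neither listed nor needed, are in the scene too. Leave any red or yellow look-alike of the clip alone. What is shaped like the rack but blue or turquoise is not meant.

How it is judged:
By the outcome, as a careful person would: the job done as asked, in the order asked, and still so for the second after the job is handed in, with the robot touching nothing.
It also fails if it takes over 54 s, if anything falls off the work surface, if the arm or the gripper's body presses on something with over 40 N, if the wrist force passes 120 N, or if a joint passes its speed limit or range.

### The arm

A 6-joint arm with a two-finger parallel gripper is mounted at the origin on the work surface. World frame = base frame: x ahead of the robot, y to its left, z up, the work surface at z = 0. Lengths are in m, angles in rad, forces in N, time in s.
With the tool pointing down it reaches from about 0.3 to 0.775 m from the base axis. Payload 14.6 kg.
Tool frame: the origin (TCP) lies between the finger pads; the fingertips stand 19 mm ahead of it and the grasp point (between the pads) is the TCP (ctrl.finger_overhang is the distance from the TCP to the fingertips, in m); z points along the fingers, y is the direction in which the jaws open and shut (so a half turn about z gives the same grasp; the last joint's range is limited). The gripper opens to 94 mm and grips with 3 to 60 N. Pads are 16 mm wide; open, the fingers measure 119 mm over their backs; the gripper's body (75 mm by 177 mm) begins 78 mm behind the grasp point.
Start: joints at [-1.188, 0.3, 1.521, -0, 1.321, -0.067], TCP at [0.239, -0.495, 0.224] pointing down, gripper open.
Joint ranges: [-3.03, 3.03], [-0.79, 2.21], [0.23, 2.52], [-1.04, 4.18], [0, 3.07], [-2.55, 2.55]. Speed limits (rad/s): [2.22, 2.22, 2.57, 3.14, 3.14, 3.14].

### API

Orientations are given as [roll, pitch, yaw] about the fixed x, y, z axes, in that order (R = Rz(yaw) Ry(pitch) Rx(roll)).
In Python, from station import ctrl gives the robot as it stands.
- The arm moves only by the tool send_rows, never from a script. Its argument "series" is a list of rows, each a list of 7 numbers: the turn, a rotation vector about the tool's x, y, z in degrees, then the shift along the tool's x, y, z in m, then the gripper's target within -1 to 1 (fully open at 1, half-way at 0, shut at -1). A call has 1 to 8 rows; each row is the pose to reach, as a shift and turn from the pose commanded when the call began, along the tool's axes at that moment; what a row does not reach only later rows make up. A row lasts 1/10 s, in which the tool goes at most 50 mm and 8.59 degrees, less where a joint would pass 70% of its speed; a pose out of reach is approached as far as the arm can. A call with a gripper value outside its range is refused whole. The fingers move at their own pace and stop on an object; "force" is the grip in N (left out, the last holds). Time passes only in rows, so rows that repeat a pose let the fingers close. It gives the time, the measured TCP pose, the force and the opening at its end, in the units of the state.
- ctrl.get_obs(): the state, without advancing time (a new reading comes with each control period).
- ctrl.camera(name): name is "scene" or "top"; returns a dict with "pixels" (420x560x3 uint8, red, green, blue), "z_map" (420x560 float32, m along the optical axis (not along the pixel's ray), 0 where there is no reading), "fov_y" (degrees; the focal length in pixels is half the picture's height over the tangent of half this angle, whatever the lens; pixels are square), "cx", "cy" (the principal point, pixels), "R" (3x3) and "t" (3): a world point X has camera coordinates R X + t. Camera axes: x right, y down, z forward; pixel columns grow to the right and rows downward; lengths in m; the calibration is good to about 2 mm. A picture is of the moment at which its call begins.
- ctrl.hand_in(): hands the job in, once; it reports no verdict.
The state is a dict: "time_s": time; "qpos": joint angles; "joint_vel": joint speeds; "tau": joint torques, N m; "ee_pos": TCP position; "eef_rot": TCP orientation; "force": force on the tool from outside, world axes, zero at the start; "moment": the same for the moment, N m; "grip_width": finger opening in m.
Only numpy, scipy, OpenCV 4.12 (cv2) and the standard library are available. Lean on these libraries where they do the work, as an engineer would, in place of code of your own. Each camera call takes 0.05 s, during which the arm holds its last target.

## Working session

There is one attempt and no reset: what is moved stays moved. The work goes in short steps, Python scripts to look and compute and a tool call to move; the robot and the scene stay as the last step left them, time stands still between calls to the robot, and variables do not carry over. Pictures are saved under pics/ and viewed, and the job is handed in when it is done.

Besides the shell and the picture viewer there is one more tool, called after "Request:" as name([rows], argument=value, ...), one row to a line, values as JSON. send_rows: Moves the arm, as the interface text tells. Its arguments: {"type":"object","properties":{"series":{"type":"array"},"force":{"type":"number"}},"required":["series"]}

```bash
ls; mkdir -p pics; python3 - <<'E'
from station import ctrl
import cv2,numpy as np
o=ctrl.get_obs(); print(o)
for n in("scene","top"):
    c=ctrl.camera(n); cv2.imwrite(f"pics/{n}0.png",c["pixels"][:,:,::-1])
    np.savez(f"pics/{n}0.npz",**c)
    print(n,c["fov_y"],c["cx"],c["cy"],c["R"],c["t"], -np.array(c["R"]).T@c["t"])
E
```

```text
pics
{'time_s': 0.0, 'qpos': array([-1.18762527e+00,  3.00455249e-01,  1.52159038e+00, -6.51700385e-06,
        1.32070226e+00, -6.66092097e-02]), 'joint_vel': array([-0.00136143, -0.00129804,  0.00085139,  0.00065434,  0.00115537,
        0.00104888]), 'tau': array([ 3.03469724e-04, -5.31807554e+01, -3.52737808e+01,  7.08454801e-02,
        2.44062074e-02, -9.88723309e-05]), 'ee_pos': array([ 0.23902154, -0.4950743 ,  0.22389108]), 'eef_rot': array([-3.14043956e+00, -7.05938641e-05,  4.49781842e-01]), 'force': array([ 0.99825382, -0.10675961,  0.63679213]), 'moment': array([ 0.00022955, -0.02515253,  0.04986568]), 'grip_width': 0.09407068376813683}
scene 52.20391585003799 284.20340365433583 218.5835669802924 [[-0.58882382  0.80824407  0.0052953 ]
 [ 0.58691798  0.43206886 -0.68472168]
 [-0.55571017 -0.40007253 -0.72878541]] [ 0.30426677 -0.23730955  1.49038863] [1.14666488 0.4528758  0.92207132]
top 57.06666332157141 276.9811529853235 207.5906527229455 [[-0.02881027 -0.99910768 -0.0308837 ]
 [-0.98324514  0.03388938 -0.17911032]
 [ 0.17999713  0.02520603 -0.98334414]] [0.01550966 0.5106321  0.94848699] [ 0.33179843 -0.02571678  1.0246276 ]
```

View pics/scene0.png

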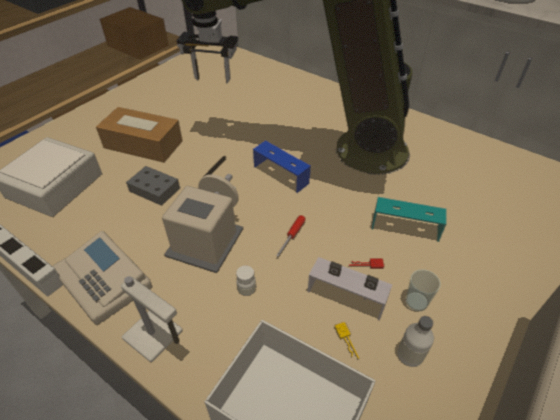

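View pics/top0.png

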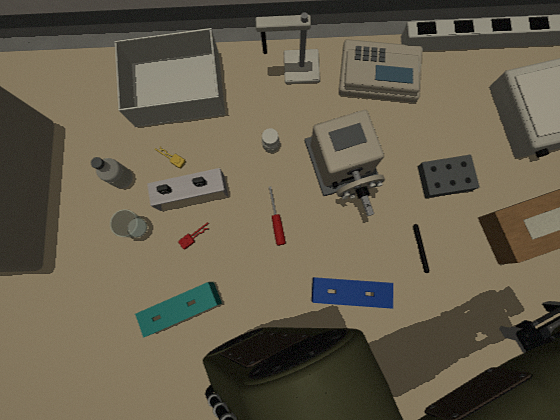

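The scene view shows the rotator at about (200,225), the grey rack at (350,285) with two dark grips at (335,268) and (371,282), the jar at (245,280) and the screwdriver at (292,235). In the top view the shaft's free end is near (368,210) and the grips are near (164,189) and (199,182). I'll enlarge both.

```bash
python3 - <<'E'
import cv2,numpy as np
t=cv2.imread("pics/top0.png"); s=cv2.imread("pics/scene0.png")
a=lambda im,x0,y0,w,h,f: cv2.convertScaleAbs(cv2.resize(im[y0:y0+h,x0:x0+w],None,fx=f,fy=f,interpolation=cv2.INTER_CUBIC),alpha=1.3)
R=np.hstack([cv2.resize(a(t,140,160,100,60,4),(400,240)),cv2.resize(a(s,300,250,100,60,4),(400,240))])
Q=np.hstack([cv2.resize(a(t,320,150,80,70,5),(400,350)),cv2.resize(a(s,170,150,80,70,5),(400,350))])
cv2.imwrite("pics/crop0.png",np.vstack([R,Q]))
E
```

```text
(no output)
```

View pics/crop0.png

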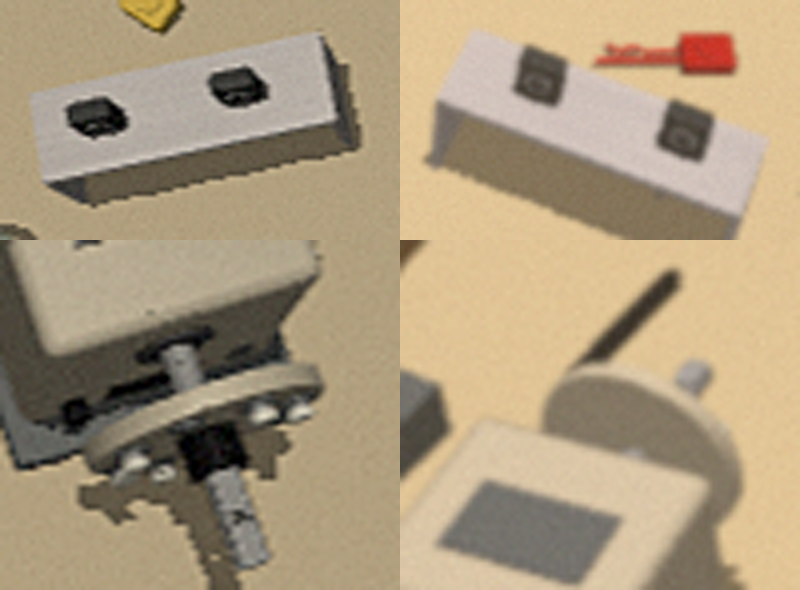

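```bash
python3 - <<'E'
import cv2,numpy as np
s=cv2.imread("pics/scene0.png"); t=cv2.imread("pics/top0.png")
c=s[255:320,300:400]
c=cv2.resize(c,None,fx=8,fy=8,interpolation=cv2.INTER_LANCZOS4)
c=np.clip((c.astype(float)-60)*2.0,0,255).astype(np.uint8)
cv2.imwrite("pics/crop1.png",c)
E
```

```text
(no output)
```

View pics/crop1.png

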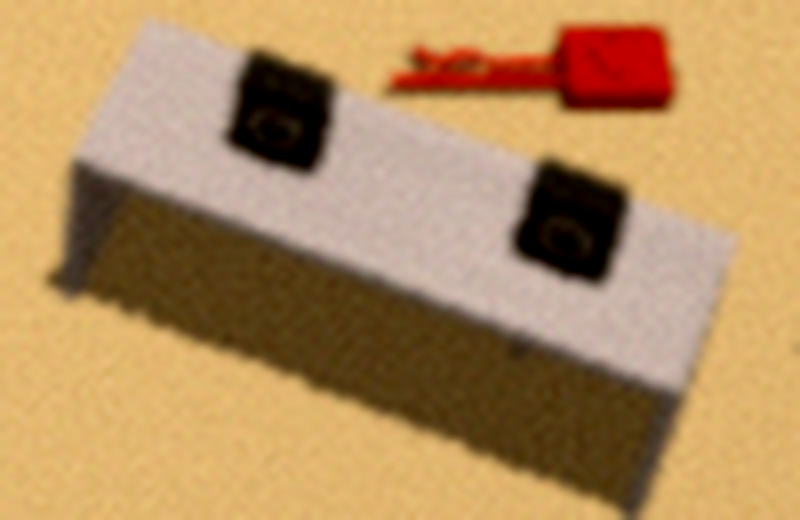

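```bash
cat > h.py <<'E'
import numpy as np,cv2
def load(n): 
    d=np.load(n,allow_pickle=True); return {k:d[k] for k in d.files}
def K(c):
    f=c["pixels"].shape[0]/2/np.tan(np.radians(float(c["fov_y"]))/2); return f
def proj(c,X):
    X=np.atleast_2d(X); p=X@c["R"].T+c["t"]; f=K(c)
    return np.c_[c["cx"]+f*p[:,0]/p[:,2], c["cy"]+f*p[:,1]/p[:,2]]
def ray(c,u,v):
    f=K(c); d=np.array([(u-c["cx"])/f,(v-c["cy"])/f,1.]); R=np.array(c["R"]); return -R.T@c["t"],R.T@d
def onz(c,u,v,z):
    o,d=ray(c,u,v); return o+d*(z-o[2])/d[2]
def cloud(c):
    h,w=c["z_map"].shape; f=K(c); u,v=np.meshgrid(np.arange(w),np.arange(h)); z=c["z_map"].astype(float)
    P=np.stack([(u-c["cx"])/f*z,(v-c["cy"])/f*z,z],-1); R=np.array(c["R"])
    W=(P-c["t"])@R; W[z==0]=np.nan; return W
E
python3 - <<'E'
from h import *
for n in("scene","top"):
    c=load(f"pics/{n}0.npz"); W=cloud(c)
    # rack top face
    box=(slice(255,320),slice(300,400)) if n=="scene" else (slice(160,220),slice(140,240))
    Z=W[...,2]; m=np.zeros(Z.shape,bool); m[box]=abs(Z[box]-.075)<.006
    P=W[m]; print(n,"n",m.sum(),"bench z",np.nanmedian(Z[330:340,200:240] if n=="top" else Z[190:200,330:340]))
    r=cv2.minAreaRect(P[:,:2].astype(np.float32)*1000); print("rack",r,cv2.boxPoints(r), np.median(P[:,2]))
    m[:]=0; m[box]=Z[box]>.09
    k,l,st,cen=cv2.connectedComponentsWithStats(m.astype(np.uint8))
    for i in range(1,k):
        if st[i,4]>15:
            Q=W[l==i]; q=Q[Q[:,2]>.105]; print("grip",st[i],cen[i],Q.mean(0),np.median(Q[:,2]),Q[:,2].max(), cv2.minAreaRect(q[:,:2].astype(np.float32)*1000))
E
```

```text
scene n 1479 bench z 0.0018398056115468654
rack ((568.8826293945312, 232.24234008789062), (64.09479522705078, 190.11764526367188), 10.223190307617188) [[520.47266 320.10413]
 [554.21533 133.00482]
 [617.2926  144.38055]
 [583.5499  331.47986]] 0.07607860368558785
grip [329 261  13  13 121] [335.30578512 267.15702479] [0.57991316 0.19476505 0.10569983] 0.10863562128777633 0.11593448997677312 ((578.2723999023438, 193.81504821777344), (16.800325393676758, 27.798248291015625), 5.264181613922119)
grip [365 275  14  13 124] [371.67741935 280.87903226] [0.56367481 0.28274302 0.10544389] 0.10822856695745717 0.11598337769821507 ((560.0657958984375, 281.8031311035156), (17.331083297729492, 27.525094985961914), 11.875236511230469)
top n 1515 bench z -0.00010620018797442005
rack ((568.8841552734375, 232.85003662109375), (61.46394729614258, 191.1099090576172), 10.572285652160645) [[521.14185 321.1443 ]
 [556.20593 133.27863]
 [616.62646 144.55579]
 [581.5624  332.42145]] 0.07405987041993393
grip [192 177  13   9  86] [197.53488372 180.61627907] [0.57435469 0.19183718 0.10567788] 0.10791569167258369 0.11288629797195489 ((576.1727905273438, 192.86749267578125), (13.649633407592773, 26.85818099975586), 11.339800834655762)
grip [156 184  14   9  93] [162.10752688 188.11827957] [0.55845041 0.2794649  0.10598802] 0.10866007198474174 0.11300593421050537 ((560.2869262695312, 281.6020202636719), (15.095550537109375, 26.280263900756836), 11.603667259216309)
```

```bash
python3 - <<'E'
from h import *
for n in("scene","top"):
    c=load(f"pics/{n}0.npz")
    a=np.radians(10.4); u=np.array([-np.sin(a),np.cos(a),0]); w=np.array([np.cos(a),np.sin(a),0]); C=np.array([.569,.2325,0])
    for s in(-1,1):
        B=C+s*.045*u
        for nm,x,z in(("tip",0,.017),("leg40",0,.04),("leg60",0,.06),("bowend",.012,.027),("pinch",.011,.035),("bowmid",.018,.044),("bow up",.012,.058)):
            print(n,s,nm,proj(c,B+u*x+[0,0,z]).round(1))
    print("edges",[proj(c,C+e*.03*w+s*.045*u+[0,0,z]).round(1) for e in(-1,1) for s in(-1,1) for z in (.075,.07)])
c=load("pics/scene0.npz");t=load("pics/top0.npz")
np.set_printoptions(linewidth=250)
g=c["pixels"].astype(int).sum(2)
print(g[291:306,355:378]); print(g[277:294,318:345]); print((cloud(c)[291:306,355:378,2]*1000).round())
E
```

```text
scene -1 tip [[330.4 286.4]]
scene -1 leg40 [[331.2 281.1]]
scene -1 leg60 [[331.9 276.4]]
scene -1 bowend [[335.2 285.8]]
scene -1 pinch [[335.2 283.9]]
scene -1 bowmid [[338.2 282.8]]
scene -1 bow up [[336.4 278.6]]
scene 1 tip [[364.5 299.7]]
scene 1 leg40 [[365.9 294.5]]
scene 1 leg60 [[367.1 289.9]]
scene 1 bowend [[369.8 299.3]]
scene 1 pinch [[369.9 297.4]]
scene 1 bowmid [[373.3 296.4]]
scene 1 bow up [[371.8 292.2]]
edges [array([[336.8, 263.8]]), array([[336.7, 265.1]]), array([[371.9, 276.9]]), array([[371.6, 278.1]]), array([[327.9, 282. ]]), array([[327.7, 283.2]]), array([[364., 296.]]), array([[363.7, 297.2]])]
top -1 tip [[206.6 187.7]]
top -1 leg40 [[204.7 185.7]]
top -1 leg60 [[203.1 183.9]]
top -1 bowend [[201.4 187.8]]
top -1 pinch [[201.1 187. ]]
top -1 bowmid [[197.7 186.8]]
top -1 bow up [[198.7 185.1]]
top 1 tip [[173.8 194.8]]
top 1 leg40 [[171.3 192.9]]
top 1 leg60 [[168.9 191.2]]
top 1 bowend [[168.3 194.9]]
top 1 pinch [[167.8 194.2]]
top 1 bowmid [[164.1 194. ]]
top 1 bow up [[164.6 192.4]]
edges [array([[203.8, 193.7]]), array([[204.2, 194.2]]), array([[
[... 4181 characters left out ...]
. 75. 73. 75. 78. 74. 75. 76. 76.]
 [-0.  2.  2.  0.  2.  3.  1.  3.  2. 20. 23.  0.  2.  1. 71. 71. 74. 77. 76. 75. 77. 78. 75.]
 [ 3.  3. -2.  3.  1.  4.  4.  0.  2. -0.  1.  1.  7.  1.  1.  2.  1. 72. 72. 73. 75. 74. 78.]
 [-0.  3.  6.  1.  1. -1.  2. -2.  2. -1.  2.  2.  4.  1. -1.  1.  0.  2.  2. 71. 73. 75. 74.]
 [ 3. -2. -0.  1.  2.  2.  1.  3.  1.  0.  4. -1.  3.  2.  4. -3. -2. -2.  3.  3.  1.  0. 72.]
 [ 3.  4.  2. -1. -0. -0.  0.  2.  1.  3. -0.  2.  3.  1.  2.  3.  2. -0. -1. -0. -0.  2.  2.]
 [ 1.  1.  1. -0.  4.  1. -1.  2.  3.  3.  1.  1. -3. -0.  2.  4.  2. -0.  1.  2.  4.  2.  1.]
 [-1.  2. -0.  2.  0.  2. -1.  4.  4.  5.  3.  3.  4.  0.  2. -2.  4. -1. -3.  2.  2.  1.  4.]]
```

```bash
python3 - <<'E'
from h import *
from station import ctrl
np.set_printoptions(linewidth=250)
cs=[load("pics/scene0.npz")]+[ctrl.camera("scene") for _ in range(4)]
g=np.mean([c["pixels"].astype(float).sum(2) for c in cs],0)
z=np.median([cloud(c)[...,2]*1000 for c in cs],0)
for b in((slice(280,292),slice(320,348)),(slice(294,304),slice(355,380))):
    print(g[b].round().astype(int)); print(z[b].round().astype(int))
m=np.mean([c["pixels"].astype(float) for c in cs],0)
im=np.clip((m[255:320,300:400,::-1]-60)*3.5,0,255).astype(np.uint8)
cv2.imwrite("pics/crop2.png",cv2.resize(im,None,fx=8,fy=8,interpolation=cv2.INTER_CUBIC))
E
```

```text
[[275 295 332 363 393 421 445 458 459 458 457 456 452 453 453 456 453 455 449 450 451 452 452 451 455 454 450 457]
 [260 263 269 292 304 333 371 412 437 446 455 456 455 457 455 457 452 452 452 450 451 451 451 453 454 454 456 453]
 [259 260 263 269 262 271 294 318 342 374 415 442 458 461 457 456 454 455 456 454 453 451 451 448 452 450 453 456]
 [259 259 261 262 262 258 261 267 279 295 330 371 413 438 448 457 457 458 457 453 452 453 457 452 449 453 453 450]
 [260 263 257 259 259 260 258 262 263 267 270 286 312 343 374 415 442 454 458 459 459 456 455 454 455 450 451 454]
 [263 259 262 263 260 259 263 260 257 262 259 264 267 274 291 329 375 412 437 445 454 460 458 458 455 453 456 454]
 [258 261 262 261 259 262 258 261 261 261 262 258 261 258 264 270 294 315 338 374 414 437 450 458 458 457 453 454]
 [264 260 259 261 261 260 256 259 260 259 262 259 258 258 265 259 260 260 273 291 327 360 388 418 442 458 459 462]
 [261 261 259 259 258 262 258 261 262 262 261 258 264 265 258 258 262 258 260 264 272 284 302 326 368 412 433 445]
 [264 264 260 260 261 261 264 262 260 262 255 260 256 258 265 259
[... 13133 characters left out ...]
                   1                    0
                    72                   73                   72]
 [                   1                    3                    2                   -1                    2                    0                    2                    2                    1                    2                    1
                     0                   -1                    1                    0                    4                    2                    0                   -1                    0                    0                    3
                     2                    0                   72]]<stdin>:8: RuntimeWarning: invalid value encountered in cast
```

View pics/crop2.png

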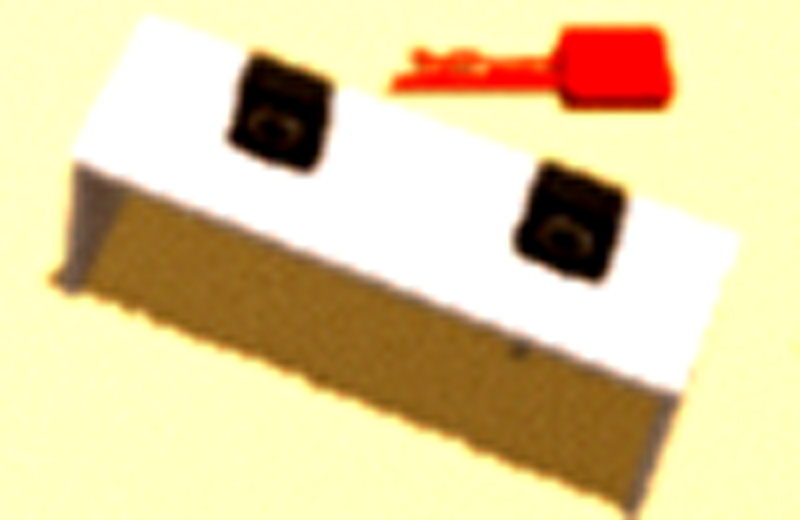

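The tip of the leg shows at about (364,299), under the grip at (371,282). Nothing shows under the other grip, so the +y slot holds the longer-legged clip; I'll verify that after lifting. Next is the shaft.

```bash
python3 - <<'E'
from h import *
from station import ctrl
cs=[load("pics/top0.npz")]+[ctrl.camera("top") for _ in range(3)]
c=cs[0]
m=np.mean([x["pixels"].astype(float) for x in cs],0)
np.save("pics/topmean.npy",m)
im=np.clip(m[180:222,345:385,::-1]*1.3,0,255).astype(np.uint8)
cv2.imwrite("pics/crop3.png",cv2.resize(im,None,fx=14,fy=14,interpolation=cv2.INTER_CUBIC))
W=np.nanmean([cloud(x) for x in cs],0)
Z=W[...,2]; 
for v in range(186,220,2):
    print(v,[int(round(a)) if a==a else -1 for a in Z[v,352:384]*1000])
E
```

```text
186 [149, 151, 151, 147, 148, 149, 148, 149, 146, 122, 118, 113, 112, 111, 106, 97, 92, 141, 143, 143, 139, 87, 87, 81, 77, 116, 113, 0, -1, -2, 1, -2]
188 [133, 128, 145, 140, 136, 132, 110, 111, 114, 114, 113, 113, 111, 113, 109, 66, 63, 59, 55, 0, -2, -2, -1, -2, -1, -2, -1, -1, 0, -2, -1, -1]
190 [106, 102, 97, 102, 105, 108, 110, 110, 113, 113, 114, 113, 115, 112, 111, 109, 1, 2, -3, -2, 1, 0, -2, -1, -1, 0, -1, 0, 0, -1, 0, -1]
192 [75, 73, 68, 64, 102, 107, 110, 109, 112, 113, 115, 114, 114, 114, 111, 112, 107, -1, -3, -1, 0, -3, -1, -3, -2, 0, -2, -2, -1, -3, -1, -1]
194 [65, 65, 59, -1, 100, 105, 107, 111, 111, 112, 113, 113, 114, 114, 113, 111, 106, 102, -2, -2, -2, -1, 0, -2, -1, -2, -1, -2, -2, -2, 0, -1]
196 [64, 61, 62, -2, -1, 101, 106, 108, 109, 108, 107, 107, 107, 106, 105, 104, 0, 0, -1, -1, -2, -1, -2, -2, -1, -2, -1, -2, -1, 0, 0, -1]
198 [0, -2, 1, -1, -1, 0, 91, 86, 98, 105, 105, 105, 106, 105, 105, 106, -2, -2, -1, 0, -2, -1, 0, -1, -1, -1, 0, 0, -1, 0, -1, 0]
200 [-1, -1, 0, 0, -2, 1, 0, -1, -2, 101, 104, 105, 105, 106, 106, 105, 105, 1, -1, -2, 1, -1, -1, -1,
[... 508 characters left out ...]
6, 106, 105, 0, -1, -3, 0, -2, 0, -3, -1, -1, -1, -1, -2]
210 [0, -1, -1, -2, -1, 0, -1, 0, -2, 0, -1, -2, -1, 103, 106, 107, 107, 106, 106, 107, 107, 0, -1, 0, -1, 1, -1, 0, 1, 0, -1, -2]
212 [1, -1, -1, -2, 0, -2, -2, -2, 0, -1, -2, -2, -2, 99, 103, 105, 106, 106, 106, 104, 105, -2, -3, -1, 0, -1, -3, -2, -1, 0, -1, -3]
214 [-1, -1, 0, -1, -1, -1, -3, -2, 1, -1, 0, -1, -1, -1, 101, 104, 107, 107, 106, 103, 95, -1, 0, 0, 0, -3, -1, -1, -1, -2, -1, -1]
216 [-2, 0, -1, -1, 0, -1, -3, 0, -1, -2, -1, -1, -1, -1, 0, 0, 0, 0, 0, -1, -1, -3, -1, -2, 0, -3, -1, -1, 1, 0, 0, 0]
218 [-1, -1, -1, 0, -2, -2, -3, -2, 1, -2, 0, 1, -2, -1, -1, -3, 0, 0, -2, -1, -1, -2, 0, -1, 0, -2, -1, -1, -1, 0, -1, -2]
```

View pics/crop3.png

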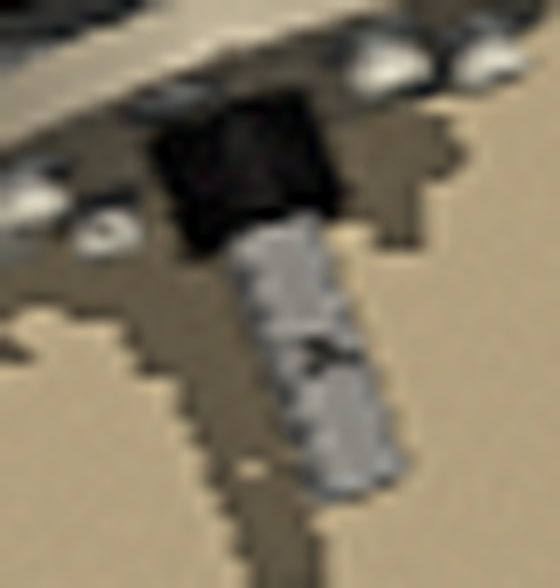

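```bash
python3 - <<'E'
from h import *
c=load("pics/top0.npz")
m=np.load("pics/topmean.npy")
# sub-pixel shaft outline: grey mask vs background: shaft pixels lower saturation
sub=m[195:222,350:385]; f=10
big=cv2.resize(sub.astype(np.float32),None,fx=f,fy=f,interpolation=cv2.INTER_CUBIC)
hsv=cv2.cvtColor(np.clip(big,0,255).astype(np.uint8),cv2.COLOR_RGB2HSV)
mask=((hsv[...,1]<60)&(hsv[...,2]>60)).astype(np.uint8)
mask=cv2.morphologyEx(mask,cv2.MORPH_CLOSE,np.ones((25,25)))
k,l,st,cen=cv2.connectedComponentsWithStats(mask); i=1+st[1:,4].argmax(); print(st[i])
vis=np.clip(big*1.3,0,255).astype(np.uint8)[...,::-1].copy()
cn,_=cv2.findContours((l==i).astype(np.uint8),cv2.RETR_EXTERNAL,cv2.CHAIN_APPROX_NONE)
r=cv2.minAreaRect(cn[0]); cv2.drawContours(vis,cn,-1,(0,255,0),1); cv2.drawContours(vis,[cv2.boxPoints(r).astype(int)],0,(0,0,255),1)
topx=lambda p:((p[0]+.5)/f-.5+350,(p[1]+.5)/f-.5+195)
for p in cv2.boxPoints(r): print("corner",np.round(topx(p),2),onz(c,*topx(p),.1).round(4))
pc=r[0]; print("mid",topx(pc),onz(c,*topx(pc),.107),r)
print("hole dark",onz(c,367.25,204.7,.107))
cv2.imwrite("pics/crop4.png",vis)
W=cloud(c); Z=W[...,2]; S=np.zeros(Z.shape,bool); S[198:216,358:376]=True; S&=(Z>.098)&(Z<.112)
P=W[S]; 
vx,vy,x0,y0=cv2.fitLine(P[:,:2].astype(np.float32),cv2.DIST_HUBER,0,.001,.001).ravel()
print("line",vx,vy,x0,y0,np.degrees(np.arctan2(vy,vx)),P[:,0].min(),P[:,0].max(),P[:,1].min(),P[:,1].max(),np.median(P[:,2]))
# box top
B=np.zeros(Z.shape,bool); B[100:200,300:390]=True; B&=(Z>.139)&(Z<.15)
k,l,st,cen=cv2.connectedComponentsWithStats(B.astype(np.uint8)); i=1+st[1:,4].argmax(); r=cv2.minAreaRect(W[l==i][:,:2].astype(np.float32)*1000); print("box",r)
s=load("pics/scene0.npz")
W=cloud(s);Z=W[...,2];B=np.zeros(Z.shape,bool); B[170:260,150:250]=True; B&=(Z>.139)&(Z<.15)
k,l,st,cen=cv2.connectedComponentsWithStats(B.astype(np.uint8)); i=1+st[1:,4].argmax(); r=cv2.minAreaRect(W[l==i][:,:2].astype(np.float32)*1000); print("box",r)
print(proj(s,onz(c,367.25,204.7,.107)))
E
```

```text
[  108     0   136   212 16012]
corner [359.26 195.79] [ 0.5233 -0.2029  0.1   ]
corner [367.14 193.07] [ 0.5294 -0.2224  0.1   ]
corner [374.24 213.66] [ 0.4781 -0.2358  0.1   ]
corner [366.36 216.37] [ 0.4722 -0.2165  0.1   ]
mid (366.74778442382814, 204.72308044433595) [ 0.4993338  -0.21797502  0.107     ] ((171.97784423828125, 101.73080444335938), (217.75865173339844, 83.35271453857422), 70.984375)
hole dark [ 0.49934857 -0.21917627  0.107     ]
line 0.9536804 0.30082175 0.49650475 -0.21790865 17.506964 0.4749311042506702 0.5181146029861813 -0.23191531039357094 -0.20467077948866477 0.10529988944495791
box ((650.800048828125, -176.12893676757812), (128.28857421875, 139.03932189941406), 15.411782264709473)
box ((652.8776245117188, -174.79541015625), (130.6195068359375, 139.5446319580078), 16.35289192199707)
[[225.88603329 179.24882426]]
```

View pics/crop4.png

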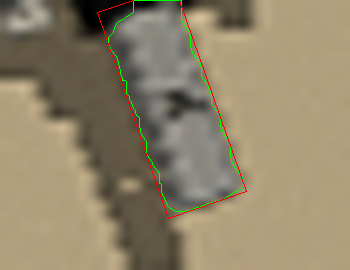

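```bash
cat > mv.py <<'E'
import sys,numpy as np
from scipy.spatial.transform import Rotation as R
def delta(o,pos,yaw_deg):
    """shift (tool axes) and rotvec deg (tool axes) from measured pose to pos, pointing down, yaw"""
    A=R.from_euler("xyz",o["eef_rot"]); T=R.from_euler("xyz",[np.pi,0,np.radians(yaw_deg)])
    d=A.inv().apply(np.array(pos)-o["ee_pos"]); r=(A.inv()*T).as_rotvec(degrees=True)
    return d.round(4),r.round(2)
E
cat > show.py <<'E'
from station import ctrl
from mv import delta
import sys,numpy as np
np.set_printoptions(suppress=True,precision=4)
o=ctrl.get_obs(); print("t",round(o["time_s"],2),"pos",o["ee_pos"],"rot",o["eef_rot"],"F",o["force"].round(2),"M",o["moment"].round(3),"w",round(o["grip_width"],4))
if len(sys.argv)>1:
    a=[float(x) for x in sys.argv[1:]]; d,r=delta(o,a[:3],a[3]); print("shift",d,"turn",r)
E
python3 show.py .560 .2817 .26 10.4
python3 - <<'E'
from h import *
W=cloud(load("pics/scene0.npz"));Z=W[...,2]
B=np.zeros(Z.shape,bool); B[310:365,395:440]=True; B&=Z>.05
print(W[B].min(0),W[B].max(0),np.median(W[B],0))
E
```

```text
t 0.45 pos [ 0.2391 -0.4953  0.2244] rot [-3.1415 -0.      0.4498] F [ 0.69  0.19 -0.55] M [ 0.011  0.008 -0.005] w 0.094
shift [ 0.6268 -0.5602 -0.0355] turn [-0.01 -0.   15.37]
[0.5989137  0.39779742 0.05008425] [0.64858483 0.45801591 0.15412511] [0.63228523 0.42887263 0.10214668]
```

Request:
send_rows([
  [0, 0, 15.37, 0.627, -0.56, -0.035, 0.3],
  [0, 0, 15.37, 0.627, -0.56, -0.035, 0.3],
  [0, 0, 15.37, 0.627, -0.56, -0.035, 0.3],
  [0, 0, 15.37, 0.627, -0.56, -0.035, 0.3],
  [0, 0, 15.37, 0.627, -0.56, -0.035, 0.3],
  [0, 0, 15.37, 0.627, -0.56, -0.035, 0.3],
  [0, 0, 15.37, 0.627, -0.56, -0.035, 0.3],
  [0, 0, 15.37, 0.627, -0.56, -0.035, 0.3],
], force=30)

```text
time_s: 1.25
ee_pos: [0.3921, -0.124, 0.2415]
eef_rot: [3.141, -0.001, 0.181]
force: [1.0, 0.0, 0.3]
grip_width: 0.0613
```

```bash
python3 show.py .560 .2817 .26 10.4
```

```text
t 1.25 pos [ 0.3921 -0.124   0.2415] rot [ 3.141  -0.0008  0.1813] F [0.98 0.02 0.26] M [ 0.028  0.06  -0.002] w 0.0613
shift [ 0.2383 -0.3688 -0.0185] turn [ 0.03 -0.05 -0.01]
```

Request:
send_rows([
  [0, 0, 0, 0.235, -0.363, -0.018, 0.3],
  [0, 0, 0, 0.235, -0.363, -0.018, 0.3],
  [0, 0, 0, 0.235, -0.363, -0.018, 0.3],
  [0, 0, 0, 0.235, -0.363, -0.018, 0.3],
  [0, 0, 0, 0.235, -0.363, -0.018, 0.3],
  [0, 0, 0, 0.235, -0.363, -0.018, 0.3],
  [0, 0, 0, 0.235, -0.363, -0.018, 0.3],
  [0, 0, 0, 0.235, -0.363, -0.018, 0.3],
])

```text
time_s: 2.05
ee_pos: [0.5452, 0.2454, 0.2578]
eef_rot: [-3.142, -0.0, 0.182]
force: [0.3, -0.4, 1.6]
grip_width: 0.061
```

```bash
python3 show.py .560 .2817 .16 10.4
```

```text
t 2.05 pos [0.5452 0.2454 0.2578] rot [-3.1416 -0.0003  0.1817] F [ 0.25 -0.35  1.63] M [ 0.034 -0.012  0.014] w 0.061
shift [ 0.0211 -0.033   0.0978] turn [-0.   -0.02  0.01]
```

Request:
send_rows([
  [0, 0, 0, 0.02, -0.031, 0.0, 0.3],
  [0, 0, 0, 0.02, -0.031, 0.04, 0.3],
  [0, 0, 0, 0.02, -0.031, 0.08, 0.3],
  [0, 0, 0, 0.02, -0.031, 0.098, 0.3],
  [0, 0, 0, 0.02, -0.031, 0.098, 0.3],
  [0, 0, 0, 0.02, -0.031, 0.098, 0.3],
])

```text
time_s: 2.65
ee_pos: [0.5592, 0.2775, 0.1607]
eef_rot: [-3.141, -0.001, 0.181]
force: [-0.1, 0.8, 0.7]
grip_width: 0.0613
```

```bash
python3 show.py .560 .2817 .101 10.4
```

```text
t 2.65 pos [0.5592 0.2775 0.1607] rot [-3.1414 -0.0008  0.1815] F [-0.06  0.82  0.66] M [ 0.037  0.047 -0.049] w 0.0613
shift [ 0.0015 -0.004   0.0597] turn [-0.01 -0.05 -0.  ]
```

Request:
send_rows([
  [0, 0, 0, 0.001, -0.004, 0.01, 0.3],
  [0, 0, 0, 0.001, -0.004, 0.03, 0.3],
  [0, 0, 0, 0.001, -0.004, 0.05, 0.3],
  [0, 0, 0, 0.001, -0.004, 0.059, 0.3],
  [0, 0, 0, 0.001, -0.004, 0.059, 0.3],
  [0, 0, 0, 0.001, -0.004, 0.059, 0.1],
])

```text
time_s: 3.25
ee_pos: [0.5596, 0.2817, 0.1018]
eef_rot: [-3.141, -0.001, 0.182]
force: [-0.3, -0.5, -0.5]
grip_width: 0.0562
```

```bash
python3 show.py .560 .2817 .101 10.4; python3 - <<'E'
from station import ctrl
import cv2
a=ctrl.camera("scene")["pixels"][:,:,::-1]; b=ctrl.camera("top")["pixels"][:,:,::-1]
import numpy as np
cv2.imwrite("pics/g1.png",np.hstack([cv2.resize(a[200:330,280:420],(400,371)),cv2.resize(b[120:250,110:250],(400,371))]))
E
```

```text
t 3.25 pos [0.5596 0.2817 0.1018] rot [-3.1412 -0.0014  0.1815] F [-0.32 -0.48 -0.47] M [ 0.03  -0.011  0.058] w 0.0562
shift [0.0004 0.0001 0.0008] turn [-0.02 -0.08  0.  ]
```

View pics/g1.png

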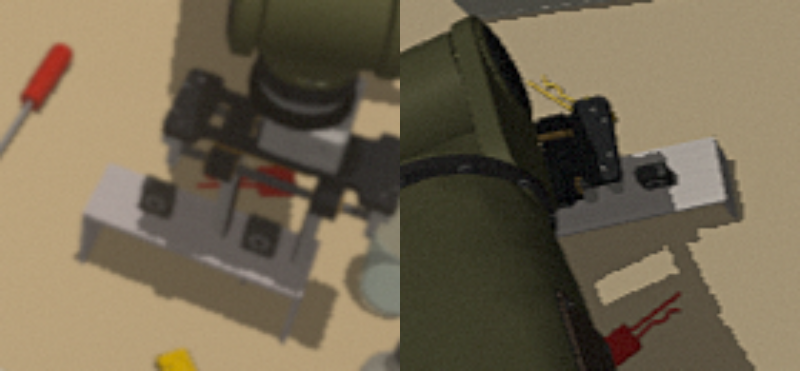

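The fingers straddle the right grip (scene crop about (262,238)). Closing now.

Request:
send_rows([
  [0, 0, 0, 0, 0, 0, -0.2],
  [0, 0, 0, 0, 0, 0, -0.35],
  [0, 0, 0, 0, 0, 0, -0.6],
  [0, 0, 0, 0, 0, 0, -0.6],
  [0, 0, 0, 0, 0, 0, -0.6],
], force=40)

```text
time_s: 3.85
ee_pos: [0.5593, 0.2815, 0.1009]
eef_rot: [-3.142, -0.0, 0.182]
force: [0.6, 0.1, 2.2]
grip_width: 0.0278
```

```bash
python3 show.py
```

```text
t 3.85 pos [0.5593 0.2815 0.1009] rot [-3.1416 -0.0003  0.1815] F [0.61 0.06 2.23] M [-0.082  0.089 -0.001] w 0.0278
```

Request:
send_rows([
  [0, 0, 0, 0, 0, -0.01, -0.6],
  [0, 0, 0, 0, 0, -0.03, -0.6],
  [0, 0, 0, 0, 0, -0.06, -0.6],
  [0, 0, 0, 0, 0, -0.09, -0.6],
  [0, 0, 0, 0, 0, -0.12, -0.6],
  [0, 0, 0, 0, 0, -0.14, -0.6],
  [0, 0, 0, 0, 0, -0.14, -0.6],
  [0, 0, 0, 0, 0, -0.14, -0.6],
])

```text
time_s: 4.65
ee_pos: [0.559, 0.2814, 0.2402]
eef_rot: [3.142, 0.0, 0.182]
force: [-0.3, -0.1, -1.2]
grip_width: 0.0279
```

```bash
python3 show.py .5 -.2192 .24 16; python3 - <<'E'
from station import ctrl
import cv2
a=ctrl.camera("scene")["pixels"][:,:,::-1]; b=ctrl.camera("top")["pixels"][:,:,::-1]
import numpy as np
cv2.imwrite("pics/g2.png",np.hstack([cv2.resize(a[180:330,280:420],(400,428)),cv2.resize(b[120:270,110:250],(400,428))]))
E
```

```text
t 4.65 pos [0.559  0.2814 0.2402] rot [3.1416 0.0003 0.1815] F [-0.34 -0.14 -1.2 ] M [ 0.034  0.055 -0.009] w 0.0279
shift [-0.1484  0.4817  0.0003] turn [ 0.    0.02 -5.6 ]
```

View pics/g2.png

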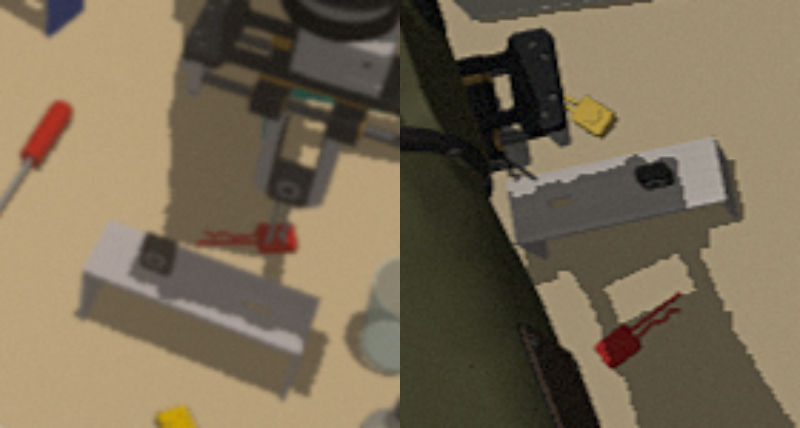

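```bash
python3 - <<'E'
from station import ctrl
import cv2
import numpy as np
c=ctrl.camera("scene")
a=c["pixels"][:,:,::-1]; b=ctrl.camera("top")["pixels"][:,:,::-1]
cv2.imwrite("pics/g3.png",np.hstack([cv2.resize(a[230:290,350:400],(400,480),interpolation=cv2.INTER_CUBIC),cv2.resize(b[150:210,130:180],(400,480),interpolation=cv2.INTER_CUBIC)]))
E
```

```text
(no output)
```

View pics/g3.png

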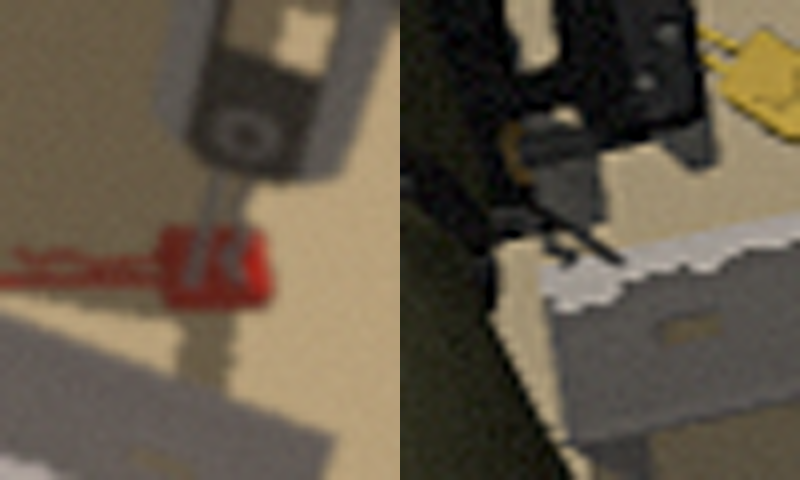

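The clip is confirmed: in the scene crop the straight leg is at about (205,230) and the bow at (238,240), on the +y side. The turquoise and blue racks are untouched. Moving to the shaft.

```bash
python3 show.py .495 -.2144 .245 16
```

```text
t 4.85 pos [0.5589 0.2813 0.2394] rot [3.1411 0.002  0.1815] F [ 1.4   0.31 -1.  ] M [ 0.011  0.015 -0.01 ] w 0.0278
shift [-0.1523  0.476  -0.0051] turn [ 0.02  0.12 -5.6 ]
```

Request:
send_rows([
  [0, 0, -1.0, -0.015, 0.03, -0.005, -0.6],
  [0, 0, -2.0, -0.028, 0.075, -0.005, -0.6],
  [0, 0, -3.0, -0.042, 0.12, -0.005, -0.6],
  [0, 0, -4.0, -0.058, 0.165, -0.005, -0.6],
  [0, 0, -5.0, -0.075, 0.21, -0.005, -0.6],
  [0, 0, -5.6, -0.09, 0.255, -0.005, -0.6],
  [0, 0, -5.6, -0.105, 0.3, -0.005, -0.6],
  [0, 0, -5.6, -0.115, 0.345, -0.005, -0.6],
])

```text
time_s: 5.65
ee_pos: [0.5074, -0.0804, 0.2453]
eef_rot: [-3.141, 0.001, 0.279]
force: [0.1, 0.2, -0.4]
grip_width: 0.028
```

```bash
python3 show.py .495 -.2144 .245 16
```

```text
t 5.65 pos [ 0.5074 -0.0804  0.2453] rot [-3.1413  0.0006  0.2793] F [ 0.06  0.17 -0.39] M [-0.003 -0.024 -0.007] w 0.028
shift [-0.0489  0.1254  0.0003] turn [-0.02  0.03  0.  ]
```

Request:
send_rows([
  [0, 0, 0, -0.015, 0.035, 0, -0.6],
  [0, 0, 0, -0.028, 0.07, 0, -0.6],
  [0, 0, 0, -0.04, 0.1, 0, -0.6],
  [0, 0, 0, -0.046, 0.115, 0.01, -0.6],
  [0, 0, 0, -0.047, 0.12, 0.02, -0.6],
  [0, 0, 0, -0.047, 0.12, 0.02, -0.6],
  [0, 0, 0, -0.047, 0.12, 0.02, -0.6],
])

```text
time_s: 6.35
ee_pos: [0.4964, -0.2058, 0.2252]
eef_rot: [-3.141, 0.001, 0.28]
force: [0.6, 0.5, -1.1]
grip_width: 0.0276
```

```bash
python3 show.py .498 -.2144 .205 16; python3 - <<'E'
from station import ctrl
import cv2
import numpy as np
c=ctrl.camera("scene");d=ctrl.camera("top")
np.savez("pics/s5.npz",**c);np.savez("pics/t5.npz",**d)
a=c["pixels"][:,:,::-1]; b=d["pixels"][:,:,::-1]
cv2.imwrite("pics/g5.png",np.hstack([cv2.resize(a[120:220,180:280],(400,400),interpolation=cv2.INTER_CUBIC),cv2.resize(b[170:230,340:400],(400,400),interpolation=cv2.INTER_CUBIC)]))
E
```

```text
t 6.35 pos [ 0.4964 -0.2058  0.2252] rot [-3.1407  0.0007  0.2803] F [ 0.61  0.52 -1.09] M [ 0.067 -0.005 -0.013] w 0.0276
shift [-0.0008  0.0087  0.0202] turn [-0.05  0.04  0.06]
```

View pics/g5.png

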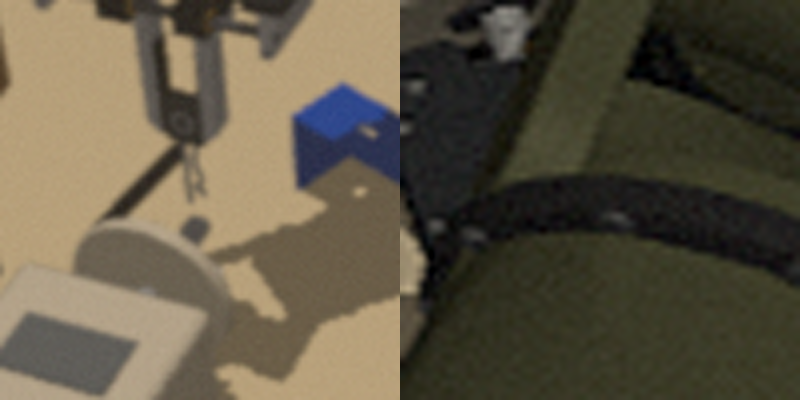

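The top view is blocked by the arm here. The scene crop shows the leg tip at about (193,200), just above the shaft's end at (195,230). I'll check the tip and shaft in the scene view against my model.

```bash
python3 - <<'E'
from h import *
c=load("pics/s5.npz")
cx=np.array([-.2756,.9613,0]); e=np.array([.9613,.2756,0])
T=np.array([.4964,-.2058,.2252]); L=T-.005*cx-[0,0,.084]
H=np.array([.4993,-.2192,.107])
for n,p in(("tip",L),("leg30",L+[0,0,.03]),("pinch",L+.011*cx+[0,0,.018]),("bowend",L+.012*cx+[0,0,.01]),("hole",H),("endtop",H-.024*e),("endL",H-.024*e-.009*cx-[0,0,.007]),("endR",H-.024*e+.009*cx-[0,0,.007]),("hubtop",H+.024*e+[0,0,.008]),("gripbot",L+[0,0,.058]),("griptop",T+[0,0,.01])): print(n,proj(c,p).round(1))
im=cv2.resize(c["pixels"][145:195,205:255,::-1],(800,600)[:1]*2,interpolation=cv2.INTER_CUBIC)[:600]
im=cv2.convertScaleAbs(im,alpha=1.3)
def dot(p,col):
    u,v=proj(c,p)[0]; cv2.circle(im,(int((u-205+.5)*16),int((v-145+.5)*16)),3,col,-1)
dot(L,(0,0,255));dot(L+[0,0,.03],(0,0,255));dot(H,(0,255,0));dot(H-.024*e,(0,255,255));dot(L+.012*cx+[0,0,.01],(255,0,0))
for s in(-1,1): dot(H-.024*e+s*.009*cx-[0,0,.007],(0,255,255))
cv2.imwrite("pics/g6.png",im)
E
```

```text
tip [[227.4 170.9]]
leg30 [[226.4 162.6]]
pinch [[230.5 166.8]]
bowend [[231.  169.2]]
hole [[225.9 179.2]]
endtop [[229.5 174.1]]
endL [[226.9 175.2]]
endR [[232.5 176.6]]
hubtop [[221.9 182.4]]
gripbot [[225.5 154.4]]
griptop [[225.9 144. ]]
```

View pics/g6.png

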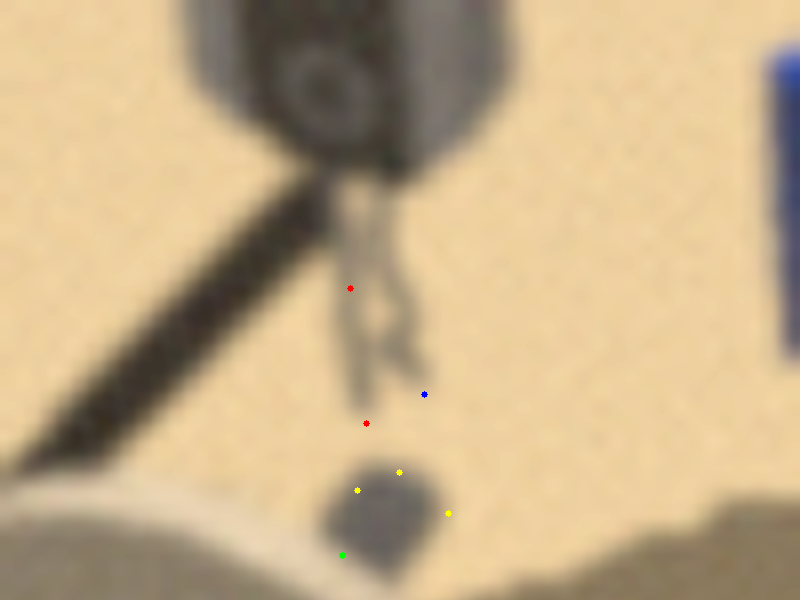

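Request:
send_rows([
  [0, 0, 0, 0, 0.0085, 0, -0.6],
  [0, 0, 0, 0, 0.0085, 0.01, -0.6],
  [0, 0, 0, 0, 0.0085, 0.022, -0.6],
  [0, 0, 0, 0, 0.0085, 0.03, -0.6],
  [0, 0, 0, 0, 0.0085, 0.03, -0.6],
])

```text
time_s: 6.95
ee_pos: [0.498, -0.2148, 0.194]
eef_rot: [-3.14, 0.002, 0.279]
force: [0.1, -0.9, -1.0]
grip_width: 0.0282
```

```bash
python3 show.py .4979 -.2144 .195 16
```

```text
t 6.95 pos [ 0.498  -0.2148  0.194 ] rot [-3.1397  0.002   0.2793] F [ 0.14 -0.92 -1.01] M [0.036 0.035 0.019] w 0.0282
shift [-0.     -0.0004 -0.001 ] turn [-0.11  0.11  0.  ]
```

Request:
send_rows([
  [0, 0, 0, 0, 0, 0.001, -0.6],
  [0, 0, 0, 0, 0, 0.002, -0.6],
  [0, 0, 0, 0, 0, 0.003, -0.6],
  [0, 0, 0, 0, 0, 0.003, -0.6],
])

```text
time_s: 7.35
ee_pos: [0.4986, -0.2151, 0.1928]
eef_rot: [3.141, -0.0, 0.279]
force: [-0.2, 0.4, -1.5]
grip_width: 0.0278
```

```bash
python3 show.py .4979 -.2144 .191 16
```

```text
t 7.35 pos [ 0.4986 -0.2151  0.1928] rot [ 3.1415 -0.0001  0.2793] F [-0.21  0.36 -1.5 ] M [0.017 0.081 0.024] w 0.0278
shift [-0.0005 -0.0009  0.0018] turn [ 0.01 -0.01  0.  ]
```

Request:
send_rows([
  [0, 0, 0, 0, 0, 0.001, -0.6],
  [0, 0, 0, 0, 0, 0.001, -0.6],
  [0, 0, 0, 0, 0, 0.002, -0.6],
  [0, 0, 0, 0, 0, 0.002, -0.6],
])

```text
time_s: 7.75
ee_pos: [0.4986, -0.2151, 0.1906]
eef_rot: [-3.141, 0.0, 0.279]
force: [-1.4, 0.5, -0.6]
grip_width: 0.0279
```

```bash
python3 show.py .4979 -.2144 .191 16
```

```text
t 7.75 pos [ 0.4986 -0.2151  0.1906] rot [-3.1415  0.0001  0.2793] F [-1.41  0.47 -0.63] M [-0.009  0.034 -0.024] w 0.0279
shift [-0.0004 -0.0009 -0.0004] turn [-0.01  0.01  0.  ]
```

Request:
send_rows([
  [0, 0, 0, 0, 0, 0.001, -0.6],
  [0, 0, 0, 0, 0, 0.001, -0.6],
  [0, 0, 0, 0, 0, 0.002, -0.6],
  [0, 0, 0, 0, 0, 0.002, -0.6],
])

```text
time_s: 8.15
ee_pos: [0.4986, -0.2151, 0.1886]
eef_rot: [-3.141, 0.0, 0.279]
force: [0.4, -0.1, -0.1]
grip_width: 0.0278
```

```bash
python3 show.py .4979 -.2144 .191 16
```

```text
t 8.15 pos [ 0.4986 -0.2151  0.1886] rot [-3.1415  0.0001  0.2793] F [ 0.42 -0.13 -0.07] M [ 0.026 -0.027 -0.015] w 0.0278
shift [-0.0005 -0.0009 -0.0024] turn [-0.01  0.01  0.  ]
```

Request:
send_rows([
  [0, 0, 0, 0, 0, 0.001, -0.6],
  [0, 0, 0, 0, 0, 0.002, -0.6],
  [0, 0, 0, 0, 0, 0.002, -0.6],
])

```text
time_s: 8.45
ee_pos: [0.4986, -0.2151, 0.1866]
eef_rot: [-3.141, 0.0, 0.279]
force: [-0.3, -0.1, -0.5]
grip_width: 0.0276
```

```bash
python3 show.py .4979 -.2144 .191 16
```

```text
t 8.45 pos [ 0.4986 -0.2151  0.1866] rot [-3.1414  0.0002  0.2793] F [-0.28 -0.15 -0.49] M [ 0.005  0.086 -0.012] w 0.0276
shift [-0.0004 -0.0008 -0.0044] turn [-0.01  0.01  0.  ]
```

Request:
send_rows([
  [0, 0, 0, 0, 0, 0.001, -0.6],
  [0, 0, 0, 0, 0, 0.002, -0.6],
  [0, 0, 0, 0, 0, 0.003, -0.6],
  [0, 0, 0, 0, 0, 0.003, -0.6],
])

```text
time_s: 8.85
ee_pos: [0.4985, -0.2151, 0.1835]
eef_rot: [-3.141, 0.0, 0.279]
force: [-0.0, -0.2, -0.4]
grip_width: 0.0277
```

```bash
python3 show.py .4979 -.2144 .191 16; python3 - <<'E'
from station import ctrl
import cv2
import numpy as np
c=ctrl.camera("scene"); np.savez("pics/s7.npz",**c)
a=c["pixels"][:,:,::-1]
cv2.imwrite("pics/g7.png",cv2.convertScaleAbs(cv2.resize(a[145:195,205:255],(600,600),interpolation=cv2.INTER_CUBIC),alpha=1.3))
E
```

```text
t 8.85 pos [ 0.4985 -0.2151  0.1835] rot [-3.1414  0.0002  0.2793] F [-0.02 -0.24 -0.4 ] M [0.068 0.056 0.014] w 0.0277
shift [-0.0004 -0.0008 -0.0075] turn [-0.01  0.01  0.  ]
```

View pics/g7.png

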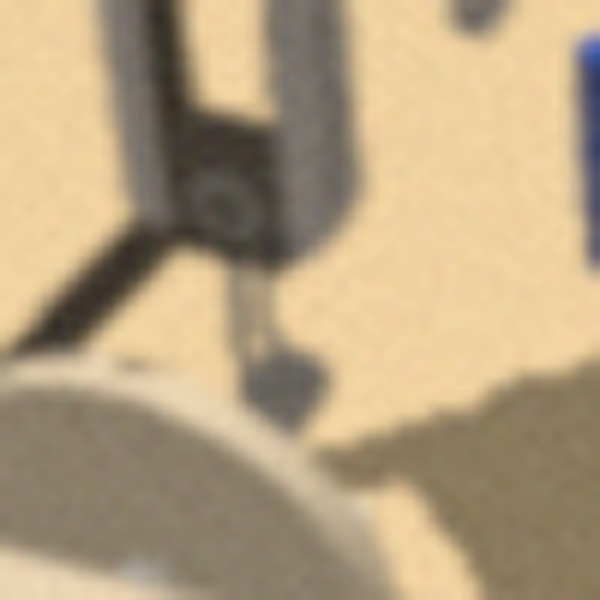

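Request:
send_rows([
  [0, 0, 0, 0, 0, 0.001, -0.6],
  [0, 0, 0, 0, 0, 0.002, -0.6],
  [0, 0, 0, 0, 0, 0.003, -0.6],
  [0, 0, 0, 0, 0, 0.004, -0.6],
  [0, 0, 0, 0, 0, 0.004, -0.6],
])

```text
time_s: 9.4
ee_pos: [0.4986, -0.2151, 0.1795]
eef_rot: [-3.141, 0.0, 0.279]
force: [-1.1, 1.0, -1.1]
grip_width: 0.0274
```

```bash
python3 show.py .4979 -.2144 .191 16
```

```text
t 9.4 pos [ 0.4986 -0.2151  0.1795] rot [-3.1414  0.0002  0.2793] F [-1.14  1.02 -1.06] M [0.086 0.193 0.019] w 0.0274
shift [-0.0005 -0.0008 -0.0115] turn [-0.01  0.01  0.  ]
```

Request:
send_rows([
  [0, 0, 0, 0, 0, 0.001, -0.6],
  [0, 0, 0, 0, 0, 0.002, -0.6],
  [0, 0, 0, 0, 0, 0.003, -0.6],
  [0, 0, 0, 0, 0, 0.003, -0.6],
])

```text
time_s: 9.8
ee_pos: [0.4986, -0.2151, 0.1765]
eef_rot: [-3.141, 0.0, 0.279]
force: [-0.8, -0.6, -0.9]
grip_width: 0.0277
```

```bash
python3 show.py .4979 -.2144 .191 16
```

```text
t 9.8 pos [ 0.4986 -0.2151  0.1765] rot [-3.1414  0.0002  0.2794] F [-0.76 -0.58 -0.92] M [ 0.099  0.244 -0.035] w 0.0277
shift [-0.0005 -0.0008 -0.0145] turn [-0.01  0.01  0.01]
```

Request:
send_rows([
  [0, 0, 0, -0.0008, 0, 0, -0.6],
  [0, 0, 0, -0.0008, 0, 0, -0.6],
  [0, 0, 0, -0.0008, 0, 0, -0.6],
])

```text
time_s: 10.1
ee_pos: [0.4979, -0.2154, 0.1768]
eef_rot: [3.141, -0.0, 0.279]
force: [-0.4, 0.1, 0.0]
grip_width: 0.0277
```

```bash
for i in 1 2 3; do python3 show.py .4979 -.2144 .191 16; done
```

```text
t 10.1 pos [ 0.4979 -0.2154  0.1768] rot [ 3.1413 -0.0002  0.2792] F [-0.41  0.15  0.04] M [-0.053  0.038  0.044] w 0.0277
shift [ 0.0003 -0.001  -0.0142] turn [ 0.01 -0.01 -0.  ]
t 10.1 pos [ 0.4979 -0.2154  0.1768] rot [ 3.1413 -0.0002  0.2792] F [-0.41  0.15  0.04] M [-0.053  0.038  0.044] w 0.0277
shift [ 0.0003 -0.001  -0.0142] turn [ 0.01 -0.01 -0.  ]
t 10.1 pos [ 0.4979 -0.2154  0.1768] rot [ 3.1413 -0.0002  0.2792] F [-0.41  0.15  0.04] M [-0.053  0.038  0.044] w 0.0277
shift [ 0.0003 -0.001  -0.0142] turn [ 0.01 -0.01 -0.  ]
```

Request:
send_rows([
  [0, 0, 0, -0.0002, 0, 0.001, -0.6],
  [0, 0, 0, -0.0002, 0, 0.002, -0.6],
  [0, 0, 0, -0.0002, 0, 0.003, -0.6],
  [0, 0, 0, -0.0002, 0, 0.003, -0.6],
])

```text
time_s: 10.5
ee_pos: [0.4976, -0.2153, 0.1737]
eef_rot: [-3.141, 0.0, 0.279]
force: [-0.5, 2.4, 0.9]
grip_width: 0.0276
```

```bash
python3 show.py .4979 -.2144 .191 16
```

```text
t 10.5 pos [ 0.4976 -0.2153  0.1737] rot [-3.1413  0.      0.2793] F [-0.51  2.44  0.91] M [ 0.324  0.045 -0.023] w 0.0276
shift [ 0.0005 -0.0008 -0.0173] turn [-0.02  0.    0.  ]
```

Request:
send_rows([
  [0, 0, 0, 0, 0, 0.001, -0.6],
  [0, 0, 0, 0, 0, 0.002, -0.6],
  [0, 0, 0, 0, 0, 0.002, -0.6],
])

```text
time_s: 10.8
ee_pos: [0.4978, -0.215, 0.1719]
eef_rot: [-3.141, -0.001, 0.279]
force: [0.2, 5.3, 2.9]
grip_width: 0.0279
```

```bash
python3 show.py .4979 -.2144 .191 16
```

```text
t 10.8 pos [ 0.4978 -0.215   0.1719] rot [-3.1409 -0.0006  0.2794] F [0.21 5.34 2.89] M [ 1.254 -0.066 -0.029] w 0.0279
shift [ 0.0003 -0.0005 -0.0191] turn [-0.04 -0.03  0.01]
```

Request:
send_rows([
  [0, 0, 0, 0, -0.0003, 0.001, -0.6],
  [0, 0, 0, 0, -0.0003, 0.002, -0.6],
  [0, 0, 0, 0, -0.0003, 0.002, -0.6],
], force=50)

```text
time_s: 11.1
ee_pos: [0.4976, -0.2145, 0.1699]
eef_rot: [-3.14, -0.0, 0.279]
force: [-0.4, 7.0, 5.3]
grip_width: 0.028
```

```bash
python3 show.py .4979 -.2144 .191 16
```

```text
t 11.1 pos [ 0.4976 -0.2145  0.1699] rot [-3.1405 -0.0004  0.2795] F [-0.37  7.05  5.29] M [1.688 0.142 0.025] w 0.028
shift [ 0.0003 -0.     -0.0211] turn [-0.06 -0.02  0.01]
```

Request:
send_rows([
  [0, 0, 0, 0, -0.0003, 0.001, -0.6],
  [0, 0, 0, 0, -0.0003, 0.002, -0.6],
  [0, 0, 0, 0, -0.0003, 0.002, -0.6],
])

```text
time_s: 11.4
ee_pos: [0.4973, -0.2142, 0.1675]
eef_rot: [-3.14, 0.0, 0.279]
force: [-0.4, 6.1, 2.0]
grip_width: 0.0277
```

```bash
python3 show.py .4979 -.2144 .191 16
```

```text
t 11.4 pos [ 0.4973 -0.2142  0.1675] rot [-3.1402  0.0003  0.2795] F [-0.44  6.05  2.02] M [1.453 0.236 0.025] w 0.0277
shift [ 0.0005  0.0003 -0.0235] turn [-0.08  0.02  0.01]
```

Request:
send_rows([
  [0, 0, 0, 0, 0, 0.001, -0.6],
  [0, 0, 0, 0, 0, 0.002, -0.6],
  [0, 0, 0, 0, 0, 0.003, -0.6],
  [0, 0, 0, 0, 0, 0.003, -0.6],
])

```text
time_s: 11.8
ee_pos: [0.4972, -0.2142, 0.1642]
eef_rot: [-3.14, 0.001, 0.279]
force: [-0.7, 6.7, 0.1]
grip_width: 0.0278
```

```bash
python3 show.py .4979 -.2144 .191 16
```

```text
t 11.8 pos [ 0.4972 -0.2142  0.1642] rot [-3.14    0.0006  0.2794] F [-0.72  6.69  0.07] M [ 1.294  0.216 -0.023] w 0.0278
shift [ 0.0006  0.0003 -0.0268] turn [-0.09  0.03  0.01]
```

Request:
send_rows([
  [0, 0, 0, 0, 0, 0.001, -0.6],
  [0, 0, 0, 0, 0, 0.002, -0.6],
  [0, 0, 0, 0, 0, 0.003, -0.6],
  [0, 0, 0, 0, 0, 0.003, -0.6],
])

```text
time_s: 12.2
ee_pos: [0.4971, -0.2143, 0.1609]
eef_rot: [-3.14, 0.001, 0.279]
force: [0.3, 4.6, -5.8]
grip_width: 0.0277
```

```bash
python3 show.py .4979 -.2144 .1575 16
```

```text
t 12.2 pos [ 0.4971 -0.2143  0.1609] rot [-3.1401  0.0011  0.2794] F [ 0.32  4.63 -5.81] M [ 0.972 -0.011 -0.026] w 0.0277
shift [0.0007 0.0003 0.0034] turn [-0.09  0.06  0.01]
```

Fz is now -5.8 N, so the bow has sprung past the widest part and is pulling the clip down. I'll follow it gently for the last 3 mm.

Request:
send_rows([
  [0, 0, 0, 0, 0, 0.001, -0.6],
  [0, 0, 0, 0, 0, 0.002, -0.6],
  [0, 0, 0, 0, 0, 0.003, -0.6],
  [0, 0, 0, 0, 0, 0.003, -0.6],
])

```text
time_s: 12.6
ee_pos: [0.4974, -0.2149, 0.1584]
eef_rot: [-3.142, 0.0, 0.279]
force: [-0.6, 2.5, -5.3]
grip_width: 0.0274
```

```bash
python3 show.py .4979 -.2144 .1575 16; python3 - <<'E'
from station import ctrl
import cv2
import numpy as np
c=ctrl.camera("scene"); np.savez("pics/s8.npz",**c)
a=c["pixels"][:,:,::-1]
cv2.imwrite("pics/g8.png",cv2.convertScaleAbs(cv2.resize(a[145:195,205:255],(600,600),interpolation=cv2.INTER_CUBIC),alpha=1.3))
E
```

```text
t 12.6 pos [ 0.4974 -0.2149  0.1584] rot [-3.1416  0.0004  0.2793] F [-0.63  2.54 -5.26] M [ 0.517  0.083 -0.022] w 0.0274
shift [ 0.0006 -0.0003  0.0009] turn [-0.    0.02  0.  ]
```

View pics/g8.png

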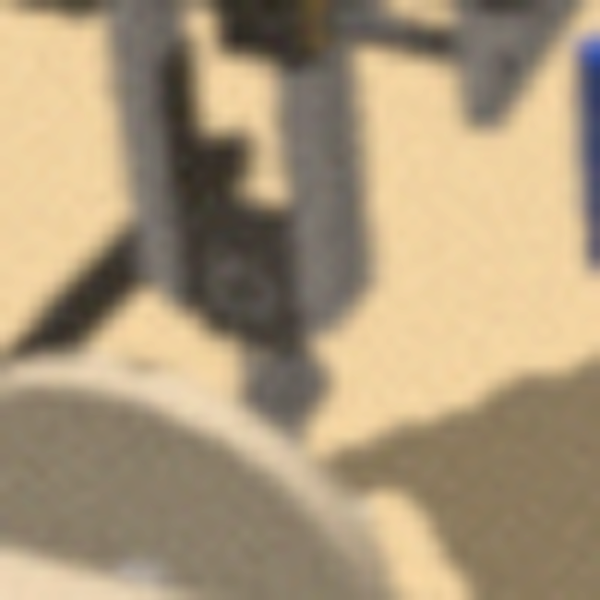

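The grip block is now just above the shaft (crop about (280,385)) and the clip is still pulling down 5 N. I'll follow to the zero-force height.

Request:
send_rows([
  [0, 0, 0, 0, 0, 0.001, -0.6],
  [0, 0, 0, 0, 0, 0.001, -0.6],
  [0, 0, 0, 0, 0, 0.001, -0.6],
])

```text
time_s: 12.95
ee_pos: [0.4975, -0.215, 0.1578]
eef_rot: [3.141, -0.0, 0.279]
force: [-0.1, 1.0, -3.7]
grip_width: 0.0276
```

```bash
python3 show.py .4979 -.2144 .1575 16
```

```text
t 12.95 pos [ 0.4975 -0.215   0.1578] rot [ 3.1413 -0.0001  0.2792] F [-0.11  0.96 -3.69] M [ 0.348  0.032 -0.042] w 0.0276
shift [ 0.0005 -0.0004  0.0003] turn [ 0.02 -0.   -0.  ]
```

Request:
send_rows([
  [0, 0, 0, 0, 0, 0.0007, -0.6],
  [0, 0, 0, 0, 0, 0.0007, -0.6],
  [0, 0, 0, 0, 0, 0.0007, -0.6],
])

```text
time_s: 13.25
ee_pos: [0.4976, -0.2149, 0.1572]
eef_rot: [3.141, -0.0, 0.279]
force: [-0.5, -0.5, -1.9]
grip_width: 0.0277
```

```bash
python3 show.py .4979 -.2144 .1575 16
```

```text
t 13.25 pos [ 0.4976 -0.2149  0.1572] rot [ 3.1411 -0.0003  0.2793] F [-0.5  -0.52 -1.88] M [0.139 0.012 0.006] w 0.0277
shift [ 0.0004 -0.0004 -0.0003] turn [ 0.03 -0.02  0.  ]
```

Forces are nearly zero at the expected home height. Releasing.

Request:
send_rows([
  [0, 0, 0, 0, 0, 0, -0.35],
  [0, 0, 0, 0, 0, 0, -0.2],
  [0, 0, 0, 0, 0, 0, -0.05],
  [0, 0, 0, 0, 0, 0, 0.1],
  [0, 0, 0, 0, 0, 0, 0.1],
  [0, 0, 0, 0, 0, 0, 0.1],
])

```text
time_s: 13.85
ee_pos: [0.4975, -0.2148, 0.157]
eef_rot: [3.142, -0.0, 0.279]
force: [0.6, -1.2, 0.6]
grip_width: 0.052
```

```bash
python3 show.py .4979 -.2144 .1575 16
```

```text
t 13.85 pos [ 0.4975 -0.2148  0.157 ] rot [ 3.1416 -0.      0.2793] F [ 0.55 -1.25  0.61] M [ 0.025  0.002 -0.007] w 0.052
shift [ 0.0005 -0.0003 -0.0005] turn [ 0. -0.  0.]
```

Request:
send_rows([
  [0, 0, 0, 0, 0, -0.01, 0.1],
  [0, 0, 0, 0, 0, -0.03, 0.1],
  [0, 0, 0, 0, 0, -0.06, 0.1],
  [0, 0, 0, 0, 0, -0.1, 0.1],
  [0, 0, 0, -0.03, 0.03, -0.11, 0.1],
  [0, 0, 0, -0.06, 0.06, -0.11, 0.1],
  [0, 0, 0, -0.09, 0.09, -0.11, 0.1],
  [0, 0, 0, -0.12, 0.12, -0.11, 0.1],
])

```text
time_s: 14.65
ee_pos: [0.4142, -0.3645, 0.2681]
eef_rot: [3.141, -0.0, 0.28]
force: [1.0, -0.7, 0.6]
grip_width: 0.0517
```

Request:
send_rows([
  [0, 0, 0, -0.03, 0.03, 0, 0.1],
  [0, 0, 0, -0.06, 0.06, 0, 0.1],
  [0, 0, 0, -0.09, 0.09, 0, 0.1],
  [0, 0, 0, -0.12, 0.12, 0, 0.1],
  [0, 0, 0, -0.14, 0.14, 0, 0.1],
  [0, 0, 0, -0.16, 0.15, 0, 0.1],
  [0, 0, 0, -0.16, 0.15, 0, 0.1],
])

```text
time_s: 15.35
ee_pos: [0.3008, -0.553, 0.2673]
eef_rot: [-3.142, 0.0, 0.276]
force: [0.4, -0.2, -0.3]
grip_width: 0.0515
```

```bash
python3 show.py; python3 - <<'E'
from station import ctrl
import cv2
import numpy as np
c=ctrl.camera("scene"); np.savez("pics/s9.npz",**c);d=ctrl.camera("top");np.savez("pics/t9.npz",**d)
a=c["pixels"][:,:,::-1];b=d["pixels"][:,:,::-1]
f=lambda im:cv2.convertScaleAbs(cv2.resize(im,(400,400),interpolation=cv2.INTER_CUBIC),alpha=1.3)
cv2.imwrite("pics/g9.png",np.hstack([f(a[145:195,205:255]),f(b[172:222,345:395])]))
cv2.imwrite("pics/t9.png",b);cv2.imwrite("pics/s9.png",a)
E
```

```text
t 15.35 pos [ 0.3008 -0.553   0.2673] rot [-3.1416  0.0003  0.2765] F [ 0.38 -0.2  -0.33] M [ 0.029  0.018 -0.007] w 0.0515
```

View pics/g9.png

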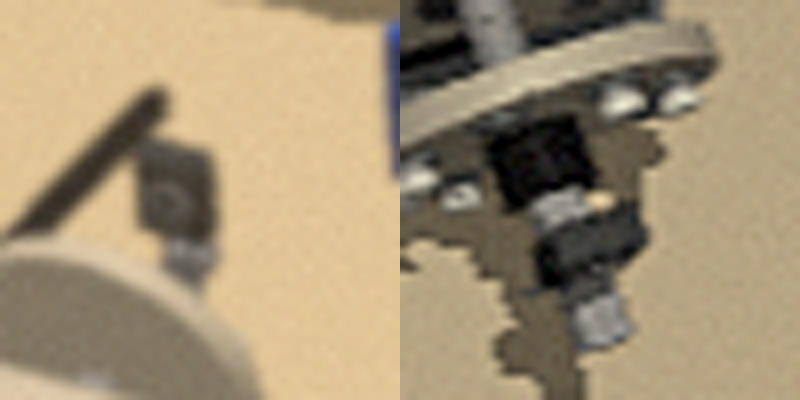

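View pics/t9.png

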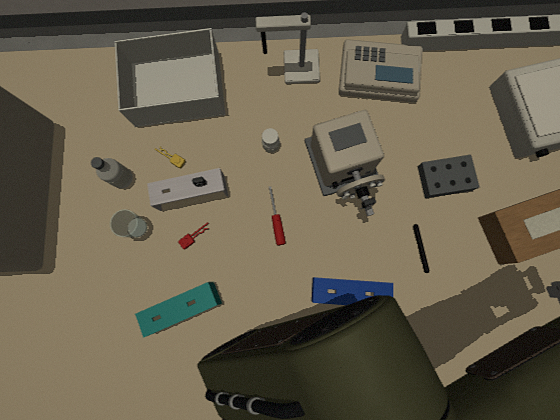

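Both crops show the grip standing upright across the shaft (left crop about (180,185), right crop about (590,245)). In the full top view everything else looks unmoved. Next I'll check the grip's height and upright stance from depth.

```bash
python3 - <<'E'
from h import *
for n,box in(("pics/s9.npz",(slice(155,190),slice(215,240))),("pics/t9.npz",(slice(195,212),slice(358,380)))):
    c=load(n); W=cloud(c); Z=W[...,2]; m=np.zeros(Z.shape,bool); m[box]=(Z[box]>.127)&(Z[box]<.19)
    if 's9' in n: m&=(W[...,0]<.52)
    P=W[m]; t=P[P[:,2]>.158]; print(n,m.sum(),"top pct",np.percentile(P[:,2],[50,80,95,99]).round(4),"top mean",t.mean(0).round(4),cv2.minAreaRect(t[:,:2].astype(np.float32)*1000))
a=load("pics/t9.npz")["pixels"].astype(int);b=load("pics/top0.npz")["pixels"].astype(int)
d=abs(a-b).sum(2)>90; d[260:]=0; k,l,st,ce=cv2.connectedComponentsWithStats(d.astype(np.uint8))
print([list(s) for s in st[1:] if s[4]>8])
E
```

```text
pics/s9.npz 126 top pct [0.1541 0.1654 0.1676 0.1688] top mean [ 0.4997 -0.2099  0.1645] ((498.4315185546875, -211.1142578125), (15.192771911621094, 27.2166690826416), 2.239734172821045)
pics/t9.npz 107 top pct [0.1625 0.1645 0.1659 0.1661] top mean [ 0.4969 -0.2115  0.1634] ((497.1658020019531, -211.77020263671875), (13.876376152038574, 27.554813385009766), 14.668758392333984)
[[np.int32(156), np.int32(184), np.int32(16), np.int32(11), np.int32(121)], [np.int32(362), np.int32(198), np.int32(14), np.int32(12), np.int32(109)], [np.int32(357), np.int32(213), np.int32(5), np.int32(6), np.int32(19)]]
```

The height is right, at about 165 to 167 mm against 167 expected. The grip centre reads 3 mm to +y of where I released it, so I'll check the tilt.

```bash
python3 - <<'E'
from h import *
from station import ctrl
cx=np.array([-.2756,.9613,0]); e=np.array([.9613,.2756,0])
cs=[load("pics/s9.npz")]+[ctrl.camera("scene") for _ in range(4)]
for c in cs[:1]:
    pass
Pm=np.mean([cloud(x) for x in cs],0)
Z=Pm[...,2]; m=np.zeros(Z.shape,bool); m[155:190,215:240]=(Z[155:190,215:240]>.128)&(Z[155:190,215:240]<.175); m&=Pm[...,0]<.52
P=Pm[m]; L=np.array([.4990,-.2196,0])
q=np.c_[(P-L)@cx,(P-L)@e,P[:,2]]*1000
for lo,hi in((131,137),(137,143),(143,149),(149,155),(155,161),(161,170)):
    s=q[(q[:,2]>=lo)&(q[:,2]<hi)]
    if len(s): print(lo,hi,len(s),"across min/max",s[:,0].min().round(1),s[:,0].max().round(1),"mean",s.mean(0).round(1))
# front (+cx) face tilt
c=cs[0]; im=np.mean([x["pixels"].astype(float) for x in cs],0)[...,::-1]
big=cv2.convertScaleAbs(cv2.resize(im[150:190,205:245],(600,600),interpolation=cv2.INTER_CUBIC),alpha=1.3)
for tilt,col in((0,(0,255,0)),(3,(0,0,255))):
    a=np.radians(tilt)
    ax=np.cos(a)*cx-np.sin(a)*np.array([0,0,1]); az=np.sin(a)*cx+np.cos(a)*np.array([0,0,1])
    O=np.array([.4990,-.2196,.100])
    X=[O+x*ax+y*e+(z-.027)*az for x in(-.009,.019) for y in(-.007,.007) for z in(.058,.094)]
    p=((proj(c,X)-[205.7-.0,149.1]+.5)*15).astype(int)  # with ~(-.7,-.9)px bias seen before
    h=cv2.convexHull(p); cv2.polylines(big,[h],True,col,1)
cv2.imwrite("pics/g10.png",big)
E
```

```text
131 137 11 across min/max -6.3 21.0 mean [ 10.3   5.8 135. ]
137 143 16 across min/max -5.0 21.0 mean [  9.9   5.9 140. ]
143 149 18 across min/max -4.7 21.5 mean [ 12.7   5.5 146.1]
149 155 17 across min/max -3.6 21.3 mean [  8.2   7.2 152.1]
155 161 19 across min/max -2.9 21.8 mean [ 10.1   6.6 158.4]
161 170 41 across min/max -4.1 22.2 mean [  9.4   2.7 166. ]
```

View pics/g10.png

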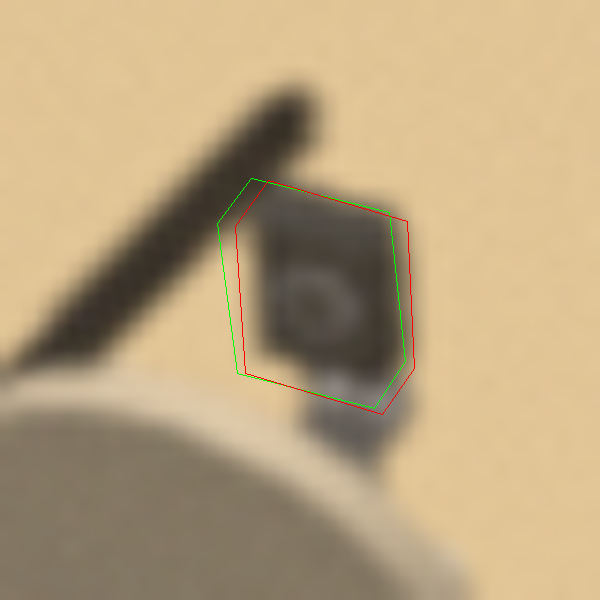

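```bash
python3 show.py; python3 -c "
from station import ctrl
print(ctrl.hand_in())"
```

```text
t 15.65 pos [ 0.3035 -0.5509  0.2674] rot [ 3.1413 -0.0001  0.2805] F [ 0.99 -0.04  0.52] M [ 0.008 -0.015  0.023] w 0.0521
the job is handed in; nothing more can be done
None
```

The R-clip is seated in the shaft's cross hole with its bow over the shaft, and I handed the job in at 15.7 s. It leans an estimated 3° towards the bow side.

- **What I did:** I took the clip from the rack's +y slot and confirmed by camera that it had the bow. The leg found the hole on the first descent. I made one 0.8 mm sideways correction when the moment rose, then pressed the bow over the shaft and released it once the pull-down force had faded to about 2 N.
- **Forces:** the highest wrist reading between moves was about 9 N, well under the 30 N limit, but I only read the force at the end of each move.
- **Height:** the grip's top reads 165–167 mm, which puts the leg's end at about 72 mm against the 73 mm target.
- **Surroundings:** comparing the top views before and after, only the clip's old and new places and the shadow beside the shaft changed; the near strip hidden by the arm was not compared. The gripper is well clear.
- **Not in full agreement:** after release the grip centre moved about 3 mm towards the bow. The tilt readings vary from about 2° to 6°; that is roughly what the loose hole allows, so I left it.
- **Not seen directly:** the bow's wire was too thin to make out in its final place. That it sprung over is judged from the forces (a downward pull, then nearly none) and from the height.

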